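Snap a clip-on temperature logger onto a sprung heating pipe, up against the valve

ROBOT

A 6-joint arm with a two-finger parallel gripper is mounted at the origin on the work surface. World frame = base frame: x ahead of the robot, y to its left, z up, the work surface at z = 0. Lengths are in m, angles in rad, forces in N, time in s.
With the tool pointing down it reaches from about 0.25 to 0.725 m from the base axis. Payload 4 kg.
Tool frame: the origin (TCP) lies midway between the tips of the shut fingers; the grasp point (between the pads) lies 19 mm behind it; z points along the fingers, y is the direction in which the jaws open and shut (so a half turn about z gives the same grasp; the last joint's range is limited). The gripper opens to 85 mm and grips with 20 to 120 N. Pads are 22 mm wide; open, the fingers measure 114 mm over their backs; the gripper's body (76 mm by 85 mm) begins 54 mm behind the grasp point. The pads swing forward as they close: fully open they stand 13 mm farther back than shut.
Start: joints at [1.168, 0.241, 0.005, 1.335, 0, 1.571], TCP at [0.196, 0.46, 0.231] pointing down, gripper open.
Joint ranges: [-2.72, 2.72], [-1.05, 1.87], [-1.09, 1.28], [-1.99, 2.15], [-1.42, 1.44], [-3.14, 3.14]. Speed limits (rad/s): [2.79, 2.79, 3.14, 3.14, 3.14, 3.14].

INTERFACE

Orientations are given as a unit quaternion [x, y, z, w].
In Python, from workcell import bot gives the robot as it stands.
- The arm moves only by the shell command python3 -m inch 'ROWS'. ROWS is JSON, a list of rows, each a list of 5 numbers: the shift along the tool's x, y, z scaled (see below), then the turn about the tool's z scaled (see below), then the closure, from 0 (fully open) to 1 (shut). A call has 1 to 10 rows; each row is the pose to reach, as a shift and turn from the pose commanded when the call began, along the tool's axes at that moment; what a row does not reach only later rows make up. The controller multiplies each number of a shift by 100 cm and each number of a turn by 120 degrees. A row lasts 1/8 s, in which the tool goes at most 62.5 mm and 10.7 degrees, less where a joint would pass 70% of its speed; a pose out of reach is approached as far as the arm can. A call with a number of a shift or a turn outside -1 to 1 is refused whole. A call with a gripper value outside its range is refused whole. The fingers move at their own pace and stop on an object; the grip force is fixed at half the most. Time passes only in rows, so rows that repeat a pose let the fingers close. It gives the time, the measured TCP pose, the force and the opening at its end, in the units of the state.
- bot.get_obs(): the state, without advancing time (a new reading comes with each control period).
- bot.camera(name): name is "side" or "top"; returns the picture (420x560x3 uint8, red, green, blue); there is no depth.
- bot.calibration(name): a dict with "intrinsics" (3x3 intrinsics, pixels), "xyz" and "attitude" of the camera in the world. Camera axes: x right, y down, z forward; pixel columns grow to the right and rows downward; lengths in m; the calibration is good to about 2 mm. A picture is of the moment at which its call begins. calibration takes no time and is no camera call.
- bot.job_done(): hands the job in, once; it reports no verdict.
Trained networks look in the newest picture that a camera, given by its name, has taken for a name from the list of things; names that differ only in an ending like _2 or _b are one class to them, and where a whole thing is asked for, a point or a joint stands for the part that bears it (a point fixed in the world has none). Each returns a list of dicts, best first, with "score" (0 to 1); they miss things now and then, are a little off and sometimes report something else, mostly with a low value. They report only what shows in the picture. A call takes as long as a camera call. They do not tell look-alikes from the thing itself.
- bot.masks_of(camera, target): "pixels" (420x560 bool, what is visible of it) and "extent" ([left, top, width, height] as shares, 0 to 1, of the picture: columns of its width, rows of its height, round what is visible of it).
- bot.spot_point(camera, target): "point" ([column, row] as shares, 0 to 1, of the picture: columns of its width, rows of its height: a listed point, or the origin of a listed thing).
The state is a dict: "clock": time; "joint_pos": joint angles; "joint_vel": joint speeds; "tau": joint torques, N m; "eef_pos": TCP position; "tool_rot": TCP orientation; "ft_force": force on the tool from outside, world axes, zero at the start; "ft_torque": the same for the moment, N m; "grip_width": finger opening in m.
Only numpy, scipy, OpenCV 4.12 (cv2) and the standard library are available. Lean on these libraries where they do the work, as an engineer would, in place of code of your own. Each camera call takes 0.05 s, during which the arm holds its last target.

TASK

Clip the temperature logger, display upwards, onto the bare copper pipe of the flow line (the line with the lever valve), pressed fully home so that both spring arms have snapped under the pipe, and leave the end of its box touching the valve's nut. The pipe floats on soft spring mounts, so feel your way: never push the pipe down to the stops of its mounts and never ram the valve. Let go and leave everything else where it is.

Things in the scene. Friction and masses are not known exactly. Their poses are not given: they have to be found in the camera images.
- logger: clip-on temperature logger, 80 g: pale grey box, 40 mm wide (x), 44 mm long (y), 22 mm high, dark display on top (z up), steel spring clip for a 22 mm pipe below. Origin = centre of the clip's bore; the box spans 13.5 to 35.5 mm above it, +-20 mm in x, +-22 mm in y. Home when the pipe's axis runs through the origin along y. Either way round (half turn about z) is fine
- clip_mouth (a point): mouth of the clip, midway between its feet, 15.7 mm below the logger's origin; at the start it stands on these feet. Two arms, 26 mm long in y, within 15 mm of the origin in x, 14 mm apart at the throat 7 mm below the origin, flared to 26 mm at the feet (finds the pipe if centred within 3 mm)
- clip_saddle (a point): saddle of the clip, 11 mm above the logger's origin; rests on the pipe's top when home. Feet meet the pipe with the origin 16 mm above its axis; pushing force grows to 13 to 20 N some 12 mm above the axis, then the arms snap past, force drops and the clip draws itself home. Once on, it takes 2 to 8 N to slide along the pipe
- flow_stand: the flow line: white base plate 75 x 360 x 12 mm, two spring mounts, on them a 22 mm copper pipe along the stand's y, axis 85 mm above the bench. -y end: brass ball valve, black lever pointing to -y (top 42 mm above the axis). +y end: elbow with upright brass air vent (83 mm above the axis). Origin on the bench under the pipe, 70 mm to +y of the nut's end face
- flow_pipe (a joint): height of the flow pipe (with valve, clamps, vent) against its rest on the spring mounts, m: 0 at rest, negative when pushed down; soft damped springs, 1.0 N per mm in all, stops at -0.022
- flow_nut (a point): point on the flow pipe's axis in the end face of the valve's union nut (brass hexagon, 34 mm across flats) that looks along the bare pipe; moves up and down with the pipe; its y runs along the pipe, away from the valve, z up
- flow_clamp (a point): point on the flow pipe's axis at the other end of the bare stretch, 163 mm along y from the nut, at the pipe clamp (52 mm wide across the pipe, 15 mm above the axis); moves with the pipe
- valve: brass lever ball valve of the flow line, part of the pipe; its union nut is the stop for the logger. Do not ram it: touch it gently, a few N. Origin on the pipe axis, 70 mm along y from the nut's end face
- return_stand: the return line, not the one for the logger: same plate, pipe and height, but a Y strainer (slanted cap towards -x) and no lever, and a plain capped end, no vent. Either line may be the nearer one. Origin as for the flow line
- gauge: bystander, leave it where it is: loose pressure gauge lying face up, round, 64 mm across, 24 mm high, with a brass stub; origin under its centre
- trv_head: bystander, leave it where it is: white thermostatic radiator valve head standing upright, 46 mm across, 68 mm high; origin under its centre
- tee: bystander, leave it where it is: loose brass tee fitting, 54 mm long; origin under its centre
- tape: bystander, leave it where it is: roll of thread tape lying flat, 48 mm across, 13 mm high; origin under its centre
- wrench: bystander, leave it where it is: steel wrench lying flat; origin under its middle
- driver: bystander, leave it where it is: screwdriver lying flat; origin under its middle
- paste: bystander, leave it where it is: tin of jointing paste, 64 mm across, 60 mm high; origin under its centre
- spare_nut: bystander, leave it where it is: loose brass hexagon nut, 30 mm across flats, 14 mm high, lying on the base plate of the return line; origin under its centre
There are look-alikes about, which are no part of the job. Leave any pink, purple or turquoise look-alike of the logger alone.

How it is judged:
At the end, for the whole second after the job is handed in: Logger snapped home on the flow pipe: bore centre within 3 mm of the pipe axis, along the pipe within 0.1 rad, display up within 0.26 rad, gap from box to valve nut under 2 mm; at rest, the pipe within 3 mm of (or above) its rest height (x of logger in the frame of flow_nut between -0.003 and 0.003 m and z of logger in the frame of flow_nut between -0.003 and 0.003 m and y of logger in the frame of flow_nut between 0.02 and 0.024 m and angle between the y axis of logger and the y axis of flow_nut, either way round below 0.1 rad and angle between logger's own z axis and vertical below 0.26 rad and linear speed of logger below 0.01 m/s and value of joint flow_pipe above -0.003 m); the robot touches nothing.
It fails at once if the flow pipe is pushed down to the stops of its spring mounts (21 mm) (value of joint flow_pipe below -0.021 m).
It fails at once if the logger is rammed against the valve with more than 15 N (contact force between logger and valve above 15 N).
It fails at once if the gripper presses on the flow line with more than 20 N (contact force between the fingers and flow_stand above 20 N).
It fails at once if a bystander is moved more than 30 mm (distance of any of gauge, trv_head, tee, tape, wrench, driver, paste, spare_nut from where it was at the start of the episode above 0.03 m).
It also fails if it takes over 62 s, if anything falls off the work surface, if the arm or the gripper's body presses on something with over 40 N, if the wrist force passes 120 N, or if a joint passes its speed limit or range.

## Working session

There is one attempt and no reset: what is moved stays moved. The work goes in short steps, Python scripts to look and compute and a shell command to move; the robot and the scene stay as the last step left them, time stands still between calls to the robot, and variables do not carry over. Pictures are saved under pics/ and viewed, and the job is handed in when it is done.

```bash
mkdir -p pics; ls; python3 - <<'E'
from workcell import bot
import cv2, numpy as np
print(bot.get_obs())
for n in("side","top"):
    im=bot.camera(n); cv2.imwrite(f"pics/{n}0.png",im[:,:,::-1]); print(n,bot.calibration(n))
E
```

```text
pics
{'clock': 0.0, 'joint_pos': array([ 1.16802753e+00,  2.41421225e-01,  3.73123629e-03,  1.33518529e+00,
       -2.99194088e-05,  1.57079866e+00]), 'joint_vel': array([-0.00121064,  0.00213675, -0.00050121, -0.00116072,  0.00054339,
       -0.00137055]), 'tau': array([ 6.54185783e-05, -3.72319794e+01,  2.52406329e+01,  1.70620222e-02,
        3.57975102e-05, -1.25172555e-06]), 'eef_pos': array([0.19574764, 0.45941279, 0.2304115 ]), 'tool_rot': array([ 2.00026958e-01,  9.79789842e-01, -1.02146095e-03, -1.93263519e-04]), 'ft_force': array([ 0.24855313, -1.20688662,  0.75524148]), 'ft_torque': array([ 0.03001657,  0.02444674, -0.00740753]), 'grip_width': 0.08509798391150851}
side {'intrinsics': array([[462.51331958,   0.        , 275.49337204],
       [  0.        , 462.51331958, 208.74452749],
       [  0.        ,   0.        ,   1.        ]]), 'xyz': array([ 0.09932808, -0.54993382,  1.03879782]), 'attitude': array([ 0.89242587, -0.28928863,  0.09785007, -0.3321348 ])}
top {'intrinsics': array([[544.50182026,   0.        , 278.77399948],
       [  0.        , 544.50182026, 214.60923832],
       [  0.        ,   0.        ,   1.        ]]), 'xyz': array([0.46797444, 0.1222126 , 1.378512  ]), 'attitude': array([ 0.71637846, -0.69669003,  0.02246386, -0.03033625])}
```

View pics/side0.png

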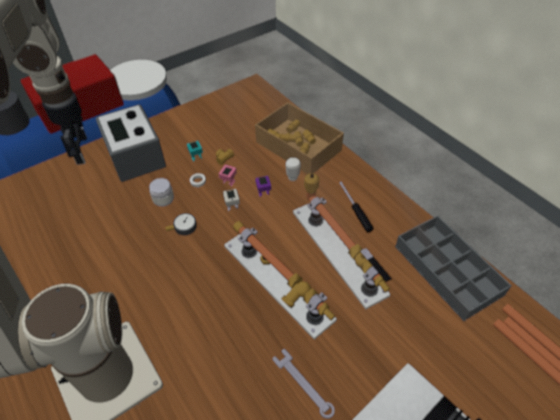

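View pics/top0.png

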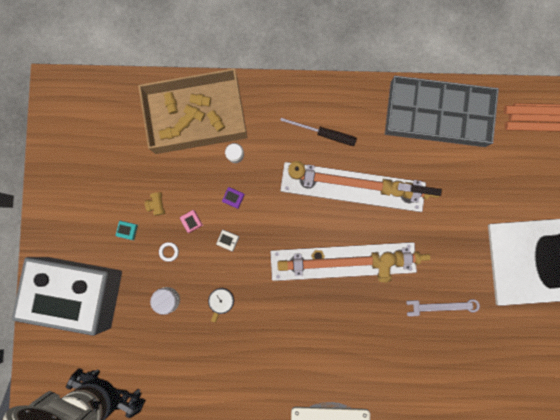

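```bash
cat > h.py <<'E'
from workcell import bot
import numpy as np, cv2
from scipy.spatial.transform import Rotation as R
def cal(n):
    c=bot.calibration(n); return c['intrinsics'],np.array(c['xyz']),R.from_quat(c['attitude']).as_matrix()
def ray(n,px):
    K,t,A=cal(n); d=A@np.linalg.solve(K,[px[0],px[1],1.]); return t,d
def atz(n,px,z):
    t,d=ray(n,px); return t+d*(z-t[2])/d[2]
def proj(n,p):
    K,t,A=cal(n); q=K@(A.T@(np.array(p)-t)); return q[:2]/q[2]
def tri(pa,pb):
    (a,d),(b,e)=ray('side',pa),ray('top',pb)
    s=np.linalg.lstsq(np.c_[d,-e],b-a,rcond=None)[0]
    p,q=a+s[0]*d,b+s[1]*e
    return (p+q)/2,np.linalg.norm(p-q)
E
python3 - <<'E'
from h import *
S=np.array([560,420])
for t in("logger","clip_mouth","flow_nut","flow_clamp","valve"):
    for n in("side","top"):
        for d in bot.spot_point(n,t)[:5]: print(t,n,round(d['score'],2),np.array(d['point'])*S)
E
```

```text
logger side 0.56 [263.312 188.412]
logger side 0.55 [229.32 201.81]
logger side 0.52 [227.024 179.886]
logger side 0.52 [197.904 152.292]
logger top 0.78 [225.512 241.92 ]
logger top 0.72 [229.32  238.602]
logger top 0.68 [190.904 221.886]
logger top 0.58 [234.976 195.594]
logger top 0.56 [131.376 230.916]
clip_mouth side 0.78 [230.776 180.6  ]
clip_mouth side 0.75 [195.72  156.408]
clip_mouth side 0.7 [230.104 204.12 ]
clip_mouth side 0.54 [264.6   196.182]
flow_nut side 0.79 [349.776 245.91 ]
flow_nut top 0.68 [379.68  186.816]
flow_clamp side 0.88 [317.296 204.498]
flow_clamp top 0.74 [317.408 173.586]
valve side 0.64 [351.792 250.782]
valve top 0.18 [443.688 307.608]
```

Logger candidates in the top view: pale grey (228,240), pink (190,221), purple (233,197) and turquoise (126,231). By the description it's the pale grey one, at (231,197) in the side view. The flow line is the one with the black lever, top (281–440, 165–210). I'll check both in a close crop.

```bash
python3 - <<'E'
from h import *
a=cv2.imread('pics/top0.png')[205:275,195:265]; b=cv2.imread('pics/side0.png')[165:235,195:265]
c=cv2.imread('pics/top0.png')[155:215,275:450]
u=np.hstack([cv2.resize(a,(385,385),interpolation=2),cv2.resize(b,(385,385),interpolation=2)])
v=cv2.resize(c,(770,210),interpolation=2)
cv2.imwrite('pics/crop0.png',np.vstack([u,v]))
# logger masks
for n in('side','top'):
    for d in bot.masks_of(n,'logger')[:5]:
        m=d['pixels']; print(n,d['score'],np.argwhere(m).mean(0)[::-1],m.sum())
E
```

```text
side 0.74 [227.92735043 173.20512821] 234
side 0.66 [231.1496063  198.03149606] 254
side 0.63 [194.73888889 148.46666667] 180
side 0.57 [263.18483412 184.19905213] 211
side 0.23 [281.10173812 281.55828505] 4315
top 0.8 [226.771875 239.85    ] 320
top 0.75 [233.01027397 197.57534247] 292
top 0.57 [126.63239875 229.74766355] 321
top 0.53 [190.26421405 221.07692308] 299
```

View pics/crop0.png

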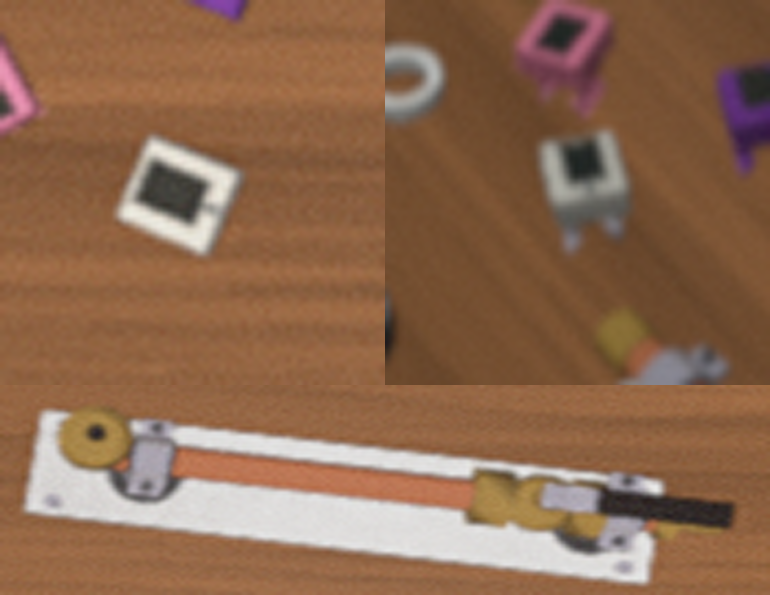

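The crop shows the pale grey logger clearly. Next I measure its orientation and the pipe line.

```bash
python3 - <<'E'
from h import *
im=cv2.imread('pics/top0.png')
def rect(x0,y0,x1,y1,f,z,k=8):
    c=cv2.resize(im[y0:y1,x0:x1],None,fx=k,fy=k,interpolation=cv2.INTER_CUBIC)
    m=f(c.astype(int)).astype(np.uint8)
    n,l,s,_=cv2.connectedComponentsWithStats(m); i=1+np.argmax(s[1:,4])
    cs,_=cv2.findContours((l==i).astype(np.uint8),0,2)
    r=cv2.minAreaRect(max(cs,key=cv2.contourArea)); b=cv2.boxPoints(r)
    px=(b+.5)/k-.5+[x0,y0]
    return px,np.array([atz('top',p,z) for p in px])
def rep(px,w):
    c=w.mean(0);e=w[1]-w[0];g=w[2]-w[1]
    print(px.round(1).tolist(),'c',c.round(4),'lens',np.linalg.norm(e).round(4),np.linalg.norm(g).round(4),'ang',np.degrees(np.arctan2(e[1],e[0])).round(1),np.degrees(np.arctan2(g[1],g[0])).round(1))
for th in(120,140,160): rep(*rect(205,220,250,260,lambda c:c.min(2)>th,.0512))
cop=lambda c:((c[:,:,2]-c[:,:,0])>75)&(c[:,:,2]>150)
for th in (60,70,80,90): rep(*rect(316,168,382,200,lambda c:(c[:,:,2]-c[:,:,0])>th,.090))
S=np.array([560,420])
g=lambda n,t:np.array(bot.spot_point(n,t)[0]['point'])*S
for t in("flow_nut","flow_clamp"):
    a,b=g('side',t),g('top',t); print(t,a,b,tri(a,b),atz('top',b,.085),atz('side',a,.085))
E
```

```text
[[215.1, 244.2], [221.7, 228.7], [238.7, 235.9], [232.0, 251.4]] c [0.5014 0.2631 0.0512] lens 0.0411 0.0451 ang -21.1 -111.4
[[215.4, 244.1], [221.8, 229.1], [238.3, 236.0], [231.9, 251.1]] c [0.5014 0.2632 0.0512] lens 0.0397 0.0438 ang -20.9 -111.3
[[215.8, 244.0], [219.2, 236.0], [235.1, 242.7], [231.7, 250.7]] c [0.4934 0.2664 0.0512] lens 0.0211 0.0422 ang -20.8 -111.1
[[314.3, 181.5], [315.6, 172.5], [382.7, 182.1], [381.4, 191.1]] c [ 0.6471 -0.0257  0.09  ] lens 0.0218 0.1612 ang -6.8 -96.7
[[314.4, 180.9], [315.6, 172.7], [382.6, 182.4], [381.4, 190.6]] c [ 0.6474 -0.0257  0.09  ] lens 0.0201 0.161 ang -6.8 -96.8
[[314.5, 180.4], [315.6, 172.9], [382.5, 182.6], [381.4, 190.1]] c [ 0.6478 -0.0257  0.09  ] lens 0.0183 0.1608 ang -6.9 -96.8
[[314.6, 180.2], [315.6, 173.1], [382.4, 182.7], [381.4, 189.7]] c [ 0.648  -0.0257  0.09  ] lens 0.0172 0.1605 ang -6.7 -96.7
flow_nut [349.776 245.91 ] [379.68  186.816] (array([ 0.63369465, -0.09707102,  0.09854586]), np.float64(0.005243441820415263)) [ 0.63768151 -0.10091768  0.085     ] [ 0.63891985 -0.08936452  0.085     ]
flow_clamp [317.296 204.498] [317.408 173.586] (array([0.65663804, 0.05311995, 0.10253651]), np.float64(0.014436237027943277)) [0.66555411 0.04830611 0.085     ] [0.66021675 0.06748035 0.085     ]
```

```bash
cat >> h.py <<'E'
def goto(p,tooly_deg,cmd=None):
    """print row numbers to bring TCP to p with tool y at the angle (mod 180)"""
    o=bot.get_obs(); A=R.from_quat(o['tool_rot']).as_matrix()
    d=A.T@(np.array(p)-o['eef_pos'])
    cur=np.degrees(np.arctan2(A[1,1],A[0,1])); t=(tooly_deg-cur+90)%180-90
    print('t',o['clock'],'pos',o['eef_pos'].round(4),'tooly',cur.round(2),'tilt',A[:,2].round(4),'F',o['ft_force'].round(2),'w',o['grip_width'].round(4),'j',o['joint_pos'].round(3))
    print('shift',d.round(4),'turn world',t.round(2),'row',(-t/120).round(4))
E
python3 -c "
from h import *
goto([.5014,.2632,.12],-21.1)"
```

```text
Traceback (most recent call last):
  File "h.py", line 22, in goto
    print('t',o['clock'],'pos',o['eef_pos'].round(4),'tooly',cur.round(2),'tilt',A[:,2].round(4),'F',o['ft_force'].round(2),'w',o['grip_width'].round(4),'j',o['joint_pos'].round(3))
                                                                                                                                ^^^^^^^^^^^^^^^^^^^^^
AttributeError: 'float' object has no attribute 'round'
```

```bash
sed -i "s/o\['grip_width'\].round(4)/round(o['grip_width'],4)/" h.py
python3 -c "
from h import *
goto([.5014,.2632,.12],-21.1)"
```

```text
t 0.9 pos [0.196  0.46   0.2313] tooly 66.92 tilt [ 0.e+00  1.e-04 -1.e+00] F [ 0.23 -0.25  0.14] w 0.0854 j [ 1.168  0.241  0.005  1.335 -0.     1.571]
shift [-0.3581 -0.0613  0.1113] turn world -88.02 row 0.7335
```

```bash
python3 -m inch '[[-0.18,-0.03,0,0.3,0],[-0.358,-0.061,0.05,0.7335,0],[-0.358,-0.061,0.111,0.7335,0],[-0.358,-0.061,0.111,0.7335,0],[-0.358,-0.061,0.111,0.7335,0],[-0.358,-0.061,0.111,0.7335,0],[-0.358,-0.061,0.111,0.7335,0],[-0.358,-0.061,0.111,0.7335,0],[-0.358,-0.061,0.111,0.7335,0],[-0.358,-0.061,0.111,0.7335,0]]'
python3 - <<'E'
from h import *
goto([.5014,.2632,.017],-21.1)
a=bot.camera('top');b=bot.camera('side')
u=np.hstack([cv2.resize(a[190:290,180:280],(390,390),interpolation=2),cv2.resize(b[130:230,180:280],(390,390),interpolation=2)])
cv2.imwrite('pics/hov.png',u[:,:,::-1])
E
```

```text
clock: 2.15
eef_pos: [0.5013, 0.2637, 0.1204]
tool_rot: [0.824, 0.567, 0.0, 0.0]
ft_force: [-0.4, 0.3, 0.3]
grip_width: 0.0854
t 2.15 pos [0.5013 0.2637 0.1204] tooly -20.95 tilt [ 1.e-04  1.e-04 -1.e+00] F [-0.39  0.27  0.26] w 0.0854 j [ 0.484  0.44  -0.007  1.124 -0.     2.421]
shift [-0.0005  0.0002  0.1034] turn world -0.15 row 0.0012
```

View pics/hov.png

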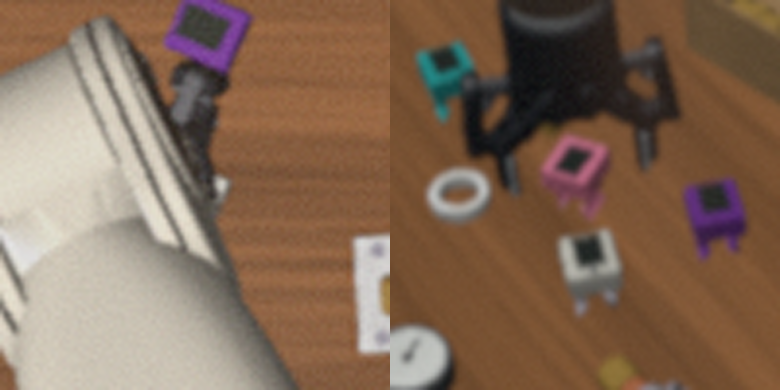

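The gripper hovers open with its jaws across the logger's x and clear of the purple look-alike. I'll descend.

```bash
python3 -m inch '[[0,0,0.04,0,0],[0,0,0.08,0,0],[0,0,0.1034,0,0],[0,0,0.1034,0,0]]'
python3 - <<'E'
from h import *
goto([.5014,.2632,.017],-21.1)
b=bot.camera('side')
cv2.imwrite('pics/down.png',cv2.resize(b[150:250,180:280],(500,500),interpolation=2)[:,:,::-1])
E
```

```text
clock: 2.75
eef_pos: [0.4995, 0.2629, 0.0151]
tool_rot: [0.824, 0.566, -0.002, -0.0]
ft_force: [0.2, -1.2, 0.7]
grip_width: 0.0854
t 2.75 pos [0.4995 0.2629 0.0151] tooly -21.01 tilt [-0.0042 -0.0022 -1.    ] F [ 0.17 -1.19  0.7 ] w 0.0854 j [ 0.485  0.55  -0.134  0.891 -0.     2.422]
shift [ 0.001   0.0017 -0.002 ] turn world -0.09 row 0.0007
```

View pics/down.png

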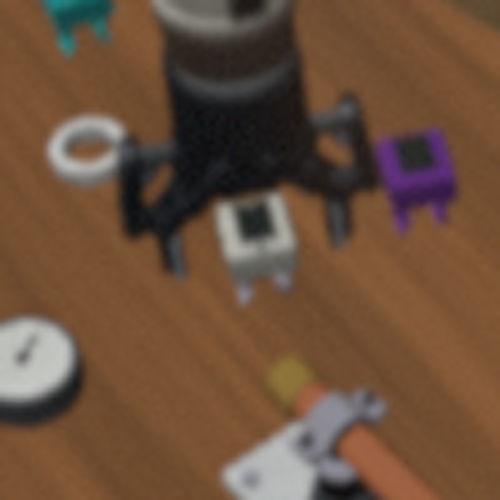

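```bash
python3 - <<'E'
from h import *
p=proj('side',[.5014,.2632,.0512]); print(p,(p-[180,150])*5)
print((proj('side',[.4995,.2629,.015])-[180,150])*5)
E
python3 -m inch '[[0,0,0,0,0],[0,0,0,0,0],[0,0,0,0,0]]'
```

```text
[231.00988595 195.66405536] [255.04942973 228.32027679]
[258.15438146 271.31843826]
clock: 3.18
eef_pos: [0.502, 0.2639, 0.0179]
tool_rot: [0.825, 0.566, 0.001, 0.0]
ft_force: [-0.7, -0.2, -0.3]
grip_width: 0.0853
```

```bash
python3 -m inch '[[0,0,0,0,0.3],[0,0,0,0,0.45],[0,0,0,0,0.6],[0,0,0,0,0.8],[0,0,0,0,1],[0,0,0,0,1],[0,0,0,0,1],[0,0,0,0,1]]'
python3 -c "
from h import *
goto([.5014,.2632,.15],-21.1)"
```

```text
clock: 4.18
eef_pos: [0.5016, 0.2635, 0.017]
tool_rot: [0.825, 0.566, 0.0, 0.0]
ft_force: [0.2, -0.2, 1.8]
grip_width: 0.0395
t 4.175 pos [0.5016 0.2635 0.017 ] tooly -21.1 tilt [ 3.e-04  0.e+00 -1.e+00] F [ 0.18 -0.22  1.84] w 0.0395 j [ 0.484  0.548 -0.132  0.891 -0.     2.423]
shift [-0.0004  0.     -0.133 ] turn world 0.0 row -0.0
```

```bash
python3 -m inch '[[0,0,-0.03,0,1],[0,0,-0.08,0,1],[0,0,-0.14,0,1],[0,0,-0.2,0,1],[0,0,-0.2,0,1],[0,0,-0.2,0,1]]'
python3 - <<'E'
from h import *
goto([.642,-.075,.215],-6.7)
b=bot.camera('side'); 
q=proj('side',bot.get_obs()['eef_pos']).astype(int); print(q)
y,x=max(0,q[1]-60),q[0]-60
cv2.imwrite('pics/held.png',cv2.resize(b[y:y+120,x:x+120],(600,600),interpolation=2)[:,:,::-1])
E
```

```text
clock: 4.92
eef_pos: [0.501, 0.2634, 0.2162]
tool_rot: [0.825, 0.566, -0.0, -0.0]
ft_force: [-0.8, -0.4, -1.7]
grip_width: 0.039
t 4.925 pos [0.501  0.2634 0.2162] tooly -21.09 tilt [-1.e-03 -3.e-04 -1.e+00] F [-0.78 -0.4  -1.72] w 0.039 j [0.484 0.379 0.159 1.351 0.    2.423]
shift [-0.265   0.2534  0.0011] turn world 14.39 row -0.1199
[225 153]
```

View pics/held.png

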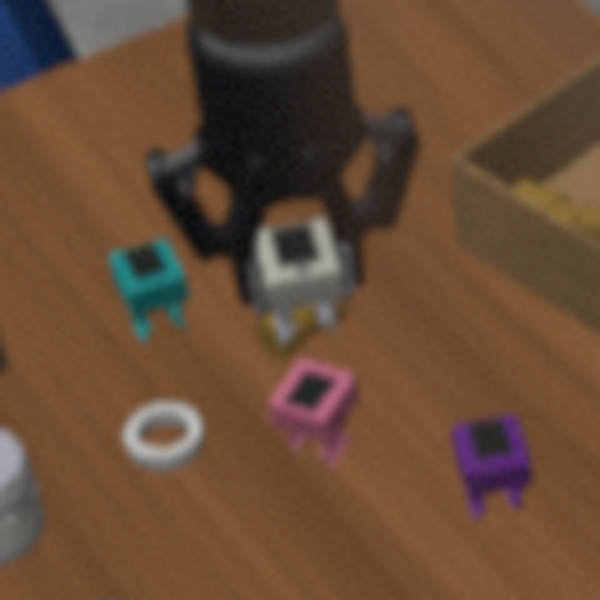

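```bash
python3 -m inch '[[-0.04,0.04,0,-0.02,1],[-0.09,0.09,0,-0.05,1],[-0.14,0.14,0,-0.08,1],[-0.19,0.19,0,-0.12,1],[-0.24,0.23,0,-0.12,1],[-0.2634,0.2531,0,-0.12,1],[-0.2634,0.2531,0,-0.12,1],[-0.2634,0.2531,0,-0.12,1]]'
python3 - <<'E'
from h import *
goto([.6423,-.0734,.15],-6.7)
a=bot.camera('top');b=bot.camera('side')
cv2.imwrite('pics/o1.png',np.hstack([cv2.resize(a[130:250,270:420],(400,320),interpolation=2),cv2.resize(b[150:270,270:420],(400,320),interpolation=2)])[:,:,::-1])
E
```

```text
clock: 5.98
eef_pos: [0.6416, -0.0732, 0.2143]
tool_rot: [0.747, 0.664, -0.001, -0.002]
ft_force: [0.2, 0.5, 0.1]
grip_width: 0.0393
t 5.975 pos [ 0.6416 -0.0732  0.2143] tooly -6.74 tilt [-0.0047  0.0011 -1.    ] F [0.24 0.5  0.1 ] w 0.0393 j [-1.140e-01  5.510e-01  4.240e-01  1.449e+00  1.000e-03  1.575e+00]
shift [-0.0001  0.0011  0.0643] turn world 0.04 row -0.0003
```

View pics/o1.png

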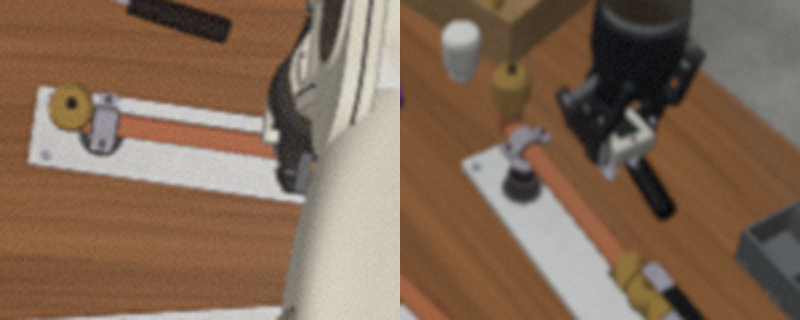

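```bash
python3 -m inch '[[0,0.001,0.04,0,1],[0,0.001,0.07,0,1],[0,0.001,0.079,0,1],[0,0.001,0.079,0,1],[0,0.001,0.079,0,1]]'
python3 - <<'E'
from h import *
goto([.6423,-.0734,.13],-6.7)
b=bot.camera('side')
bb=b[150:260,290:400]; k=7
im=cv2.resize(bb,None,fx=k,fy=k,interpolation=cv2.INTER_CUBIC)
cv2.imwrite('pics/o2raw.png',cv2.resize(im,(600,600))[:,:,::-1])
d=np.array([np.cos(np.radians(83.3)),np.sin(np.radians(83.3)),0]);c=np.array([.6478,-.0263,.085])
P=lambda p:tuple(int(v) for v in ((proj('side',p)-[290,150]+.5)*k))
for s in(-.011,0,.011):
  nrm=np.array([d[1],-d[0],0])
  cv2.line(im,P(c-.0815*d+s*nrm),P(c+.08*d+s*nrm),(0,255,0) if s==0 else (255,255,0),1)
o=bot.get_obs();A=R.from_quat(o['tool_rot']).as_matrix();o0=o['eef_pos']
x,y=A[:,1],-A[:,0]
org=o0-np.array([0,0,.0013])
for sx in(-1,1):
  for sy in(-1,1):
    cv2.circle(im,P(org+.02*sx*x+.022*sy*y+[0,0,.0355]),4,(255,0,255),-1)
    cv2.circle(im,P(org+.013*sx*x+.013*sy*y+[0,0,-.0157]),4,(0,0,255),-1)
cv2.imwrite('pics/o2.png',cv2.resize(im,(600,600))[:,:,::-1])
E
```

```text
clock: 6.7
eef_pos: [0.6448, -0.0731, 0.1398]
tool_rot: [0.747, 0.665, 0.001, 0.001]
ft_force: [0.1, -0.5, -0.4]
grip_width: 0.0389
t 6.7 pos [ 0.6448 -0.0731  0.1398] tooly -6.66 tilt [ 3.1e-03 -3.0e-04 -1.0e+00] F [ 0.05 -0.54 -0.38] w 0.0389 j [-0.113  0.583  0.283  1.268  0.     1.574]
shift [-0.0006 -0.0025  0.0098] turn world -0.04 row 0.0003
```

View pics/o2.png

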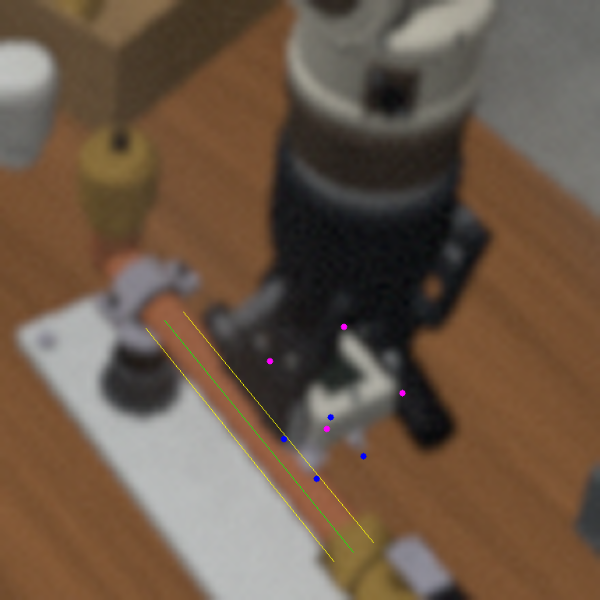

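View pics/o2raw.png

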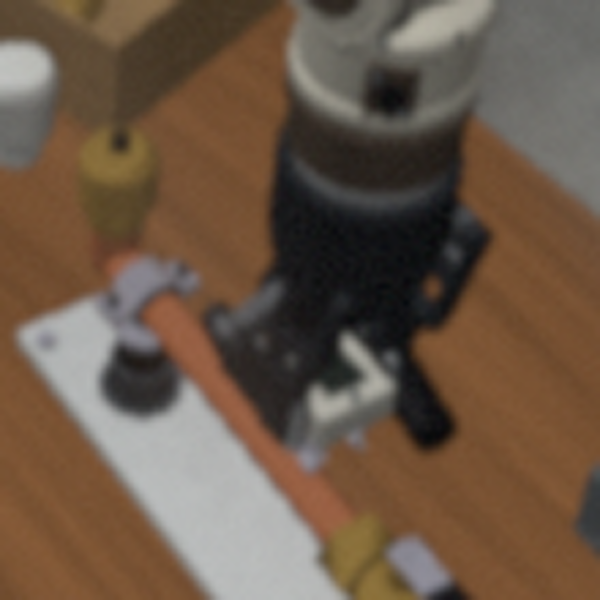

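```bash
python3 - <<'E'
from h import *
b=bot.camera('side')
im=cv2.resize(b[208:243,325:370],None,fx=16,fy=16,interpolation=cv2.INTER_CUBIC)
cv2.imwrite('pics/o3.png',im[:,:,::-1])
# pipe edges in first side image, perpendicular profiles
d=np.array([np.cos(np.radians(83.3)),np.sin(np.radians(83.3)),0]);c=np.array([.6478,-.0263,.085]);nrm=np.array([d[1],-d[0],0])
for name,f in(('side','pics/side0.png'),('top','pics/top0.png')):
    I=cv2.imread(f).astype(np.float32); I=cv2.GaussianBlur(I,(0,0),.5)
    res=[]
    for s in np.arange(-.065,.07,.01):
        u=np.arange(-.03,.03,.0005)
        px=np.array([proj(name,c+s*d+t*nrm) for t in u],np.float32)
        v=cv2.remap(I,px[:,0].reshape(1,-1),px[:,1].reshape(1,-1),cv2.INTER_CUBIC)[0]
        sat=(v[:,2]-v[:,0])/(v[:,2]+1)  # copper redness
        res.append(sat)
    m=np.mean(res,0)
    print(name,[f'{t*1000:.0f}:{x:.2f}' for t,x in zip(u[::4],m[::4])])
E
```

```text
side ['-30:0.03', '-28:0.03', '-26:0.03', '-24:0.03', '-22:0.02', '-20:0.02', '-18:0.02', '-16:0.02', '-14:0.04', '-12:0.11', '-10:0.24', '-8:0.40', '-6:0.51', '-4:0.55', '-2:0.55', '0:0.55', '2:0.55', '4:0.55', '6:0.55', '8:0.55', '10:0.55', '12:0.55', '14:0.55', '16:0.54', '18:0.54', '20:0.54', '22:0.54', '24:0.55', '26:0.55', '28:0.55']Traceback (most recent call last):
  File "<stdin>", line 12, in <module>
  File "h.py", line 11, in proj
    K,t,A=cal(n); q=K@(A.T@(np.array(p)-t)); return q[:2]/q[2]
          ~~~^^^
  File "h.py", line 5, in cal
    c=bot.calibration(n); return c['intrinsics'],np.array(c['xyz']),R.from_quat(c['attitude']).as_matrix()
ValueError: time passes only in moves, steps and waits
```

View pics/o3.png

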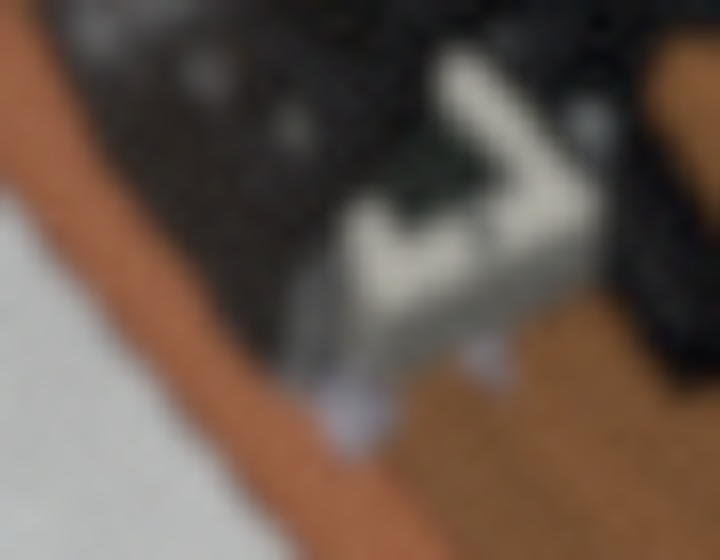

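```bash
python3 - <<'E'
s=open('h.py').read()
s=s.replace("def cal(n):","import functools\n@functools.lru_cache(None)\ndef cal(n):")
open('h.py','w').write(s)
E
python3 - <<'E'
from h import *
d=np.array([np.cos(np.radians(83.3)),np.sin(np.radians(83.3)),0]);c=np.array([.6478,-.0263,.085]);nrm=np.array([d[1],-d[0],0])
from scipy.optimize import curve_fit
u=np.arange(-.03,.03,.0005)
def prof(name,f,s,ch=None):
    px=np.array([proj(name,c+s*d+t*nrm) for t in u],np.float32)
    return cv2.remap(f,px[:,0].reshape(1,-1),px[:,1].reshape(1,-1),cv2.INTER_CUBIC)[0]
for name in('side','top'):
    I=cv2.imread(f'pics/{name}0.png').astype(np.float32)
    for s in np.arange(-.06,.07,.02):
        v=np.mean([prof(name,I,s+e) for e in(-.005,0,.005)],0)
        if s>-.001 and s<.001 or name=='top' and abs(s)<.045 : print(name,s.round(2),'BGR',[f'{t*1000:.0f}:'+','.join(str(int(q)) for q in x) for t,x in zip(u[::4],v[::4])][4:-1])
        B=v[:,0]
        # edge at half level on the low side
        k=np.argmin(B);i=np.where(B[:k]>(B[:k].max()+B[k+0])/2)[0]
        print(name,s.round(2),'left half',u[i[-1]].round(4) if len(i) else None)
E
```

```text
side -0.06 left half -0.0105
side -0.04 left half -0.01
side -0.02 left half -0.01
side 0.0 BGR ['-22:175,177,176', '-20:176,176,175', '-18:176,176,175', '-16:175,175,174', '-14:168,169,169', '-12:147,150,157', '-10:116,124,143', '-8:86,102,138', '-6:67,90,140', '-4:64,92,145', '-2:66,93,149', '0:67,94,150', '2:67,94,150', '4:68,95,150', '6:67,95,150', '8:66,94,148', '10:62,89,141', '12:57,82,129', '14:54,79,119', '16:53,78,114', '18:52,78,115', '20:53,80,117', '22:52,80,117', '24:51,78,114', '26:50,78,113']
side 0.0 left half -0.01
side 0.02 left half -0.01Traceback (most recent call last):
  File "<stdin>", line 15, in <module>
    return umr_maximum(a, axis, None, out, keepdims, initial, where)
ValueError: zero-size array to reduction operation maximum which has no identity
```

```bash
python3 - <<'E'
from h import *
d=np.array([np.cos(np.radians(83.3)),np.sin(np.radians(83.3)),0]);c=np.array([.6478,-.0263,.085]);nrm=np.array([d[1],-d[0],0])
u=np.arange(-.024,.026,.002)
I=cv2.imread('pics/top0.png').astype(np.float32)
for s in (-.05,0,.05):
    v=0
    for e in np.arange(-.015,.016,.003):
        px=np.array([proj('top',c+(s+e)*d+t*nrm) for t in u],np.float32)
        v=v+cv2.remap(I,px[:,0].reshape(1,-1),px[:,1].reshape(1,-1),cv2.INTER_CUBIC)[0]/11
    print(s,[f'{t*1000:.0f}:'+','.join(str(int(q)) for q in x) for t,x in zip(u,v)])
# along-pipe profile for nut
u=np.arange(-.11,-.05,.003)
px=np.array([proj('top',c+t*d+[0,0,.008]) for t in u],np.float32)
v=cv2.remap(I,px[:,0].reshape(1,-1),px[:,1].reshape(1,-1),cv2.INTER_CUBIC)[0]
print([f'{t*1000:.0f}:'+','.join(str(int(q)) for q in x) for t,x in zip(u,v)])
J=cv2.imread('pics/side0.png').astype(np.float32)
px=np.array([proj('side',c+t*d+[0,0,.008]) for t in u],np.float32)
v=cv2.remap(J,px[:,0].reshape(1,-1),px[:,1].reshape(1,-1),cv2.INTER_CUBIC)[0]
print([f'{t*1000:.0f}:'+','.join(str(int(q)) for q in x) for t,x in zip(u,v)])
E
```

```text
-0.05 ['-24:219,220,222', '-22:220,221,222', '-20:220,222,223', '-18:219,221,222', '-16:221,222,223', '-14:223,224,223', '-12:213,214,216', '-10:165,173,193', '-8:103,126,180', '-6:77,111,183', '-4:81,116,188', '-2:84,118,188', '0:85,118,188', '2:85,118,188', '4:85,118,189', '6:82,116,188', '8:73,106,175', '10:84,105,155', '12:139,146,165', '14:201,203,206', '16:223,223,224', '18:221,222,223', '20:221,222,223', '22:221,222,223', '24:203,205,209']
0 ['-24:219,220,222', '-22:219,220,222', '-20:219,220,221', '-18:218,219,221', '-16:220,221,222', '-14:223,223,224', '-12:215,216,218', '-10:170,177,196', '-8:108,128,181', '-6:78,112,183', '-4:79,115,186', '-2:85,118,188', '0:84,118,187', '2:85,118,188', '4:86,119,189', '6:82,117,188', '8:73,106,175', '10:85,106,156', '12:140,147,167', '14:202,204,207', '16:224,225,225', '18:222,223,224', '20:222,223,224', '22:224,225,225', '24:208,210,214']
0.05 ['-24:216,217,220', '-22:216,218,220', '-20:216,218,219', '-18:216,218,219', '-16:217,219,220', '-14:219,220,221', '-12:212,213,215', '-10:167,174,193', '-8:105,127,177', '-6:78,112,183', '-4:81,11
[... 265 characters left out ...]
', '-107:76,135,169', '-104:68,127,162', '-101:73,126,156', '-98:72,128,159', '-95:76,136,168', '-92:72,133,166', '-89:78,137,171', '-86:73,132,167', '-83:74,133,166', '-80:78,120,169', '-77:86,118,188', '-74:83,118,189', '-71:86,118,189', '-68:85,116,188', '-65:88,120,190', '-62:87,121,189', '-59:85,117,188', '-56:87,121,190', '-53:82,113,184']
['-110:46,88,109', '-107:43,88,111', '-104:49,97,121', '-101:54,106,130', '-98:50,99,122', '-95:45,86,106', '-92:49,93,114', '-89:58,107,132', '-86:56,108,134', '-83:60,112,136', '-80:57,109,135', '-77:57,108,134', '-74:58,105,136', '-71:61,101,142', '-68:65,96,148', '-65:66,94,151', '-62:65,94,150', '-59:66,94,150', '-56:64,93,151', '-53:66,94,150']
```

```bash
python3 -c "
from h import *
goto([.6437,-.0732,.106],-6.7)"
```

```text
t 6.8 pos [ 0.6448 -0.0734  0.1397] tooly -6.68 tilt [ 3.1e-03 -4.0e-04 -1.0e+00] F [-0.01  0.81 -1.34] w 0.0392 j [-0.113  0.583  0.283  1.268  0.     1.574]
shift [ 0.0001 -0.0012  0.0337] turn world -0.02 row 0.0001
```

```bash
python3 -m inch '[[0,0,0.015,0,1],[0,0,0.028,0,1],[0,0,0.0337,0,1],[0,0,0.0337,0,1],[0,0,0.0337,0,1],[0,0,0.0337,0,1]]'
python3 - <<'E'
from h import *
goto([.6437,-.0732,.098],-6.7)
b=bot.camera('side')
cv2.imwrite('pics/o4.png',cv2.resize(b[205:255,325:375],None,fx=12,fy=12,interpolation=cv2.INTER_CUBIC)[:,:,::-1])
E
```

```text
clock: 7.55
eef_pos: [0.6441, -0.0735, 0.1047]
tool_rot: [0.747, 0.665, 0.0, 0.0]
ft_force: [-0.2, 0.6, -0.5]
grip_width: 0.0392
t 7.55 pos [ 0.6441 -0.0735  0.1047] tooly -6.7 tilt [ 9.e-04 -1.e-04 -1.e+00] F [-0.21  0.63 -0.5 ] w 0.0392 j [-0.114  0.606  0.229  1.193  0.     1.574]
shift [ 0.0002 -0.0004  0.0067] turn world -0.0 row 0.0
```

View pics/o4.png

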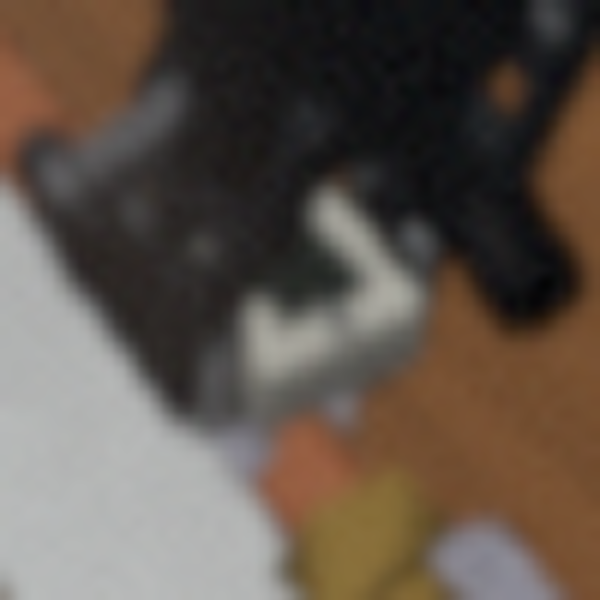

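Feet straddle the pipe: left at (240,450), right at (340,405), with the pipe between them. I'll press in small steps and watch the force.

```bash
python3 -m inch '[[0,-0.0004,0.002,0,1],[0,-0.0004,0.004,0,1],[0,-0.0004,0.006,0,1],[0,-0.0004,0.006,0,1],[0,-0.0004,0.006,0,1]]'
python3 -c "
from h import *
goto([.6437,-.0732,.095],-6.7)"
```

```text
clock: 8.22
eef_pos: [0.643, -0.0733, 0.0982]
tool_rot: [0.747, 0.665, -0.0, -0.0]
ft_force: [-2.2, -0.2, 3.1]
grip_width: 0.0392
t 8.225 pos [ 0.643  -0.0733  0.0982] tooly -6.7 tilt [-6.e-04  1.e-04 -1.e+00] F [-2.17 -0.17  3.12] w 0.0392 j [-0.114  0.61   0.219  1.18   0.     1.574]
shift [0.0002 0.0007 0.0032] turn world -0.0 row 0.0
```

```bash
python3 -m inch '[[0,0,0.001,0,1],[0,0,0.002,0,1],[0,0,0.003,0,1],[0,0,0.003,0,1],[0,0,0.003,0,1]]'
python3 -c "
from h import *
for i in range(1): goto([.6437,-.0732,.095],-6.7)"
```

```text
clock: 8.85
eef_pos: [0.6431, -0.0734, 0.0956]
tool_rot: [0.747, 0.665, -0.0, -0.0]
ft_force: [-3.8, 1.2, 5.1]
grip_width: 0.0396
t 8.85 pos [ 0.6431 -0.0734  0.0956] tooly -6.7 tilt [-2.e-04  0.e+00 -1.e+00] F [-3.81  1.2   5.14] w 0.0396 j [-0.114  0.612  0.215  1.174 -0.     1.574]
shift [0.0002 0.0005 0.0006] turn world -0.0 row 0.0
```

```bash
python3 -m inch '[[0,-0.0007,0,0,1],[0,-0.0015,0,0,1],[0,-0.0015,0,0,1],[0,-0.0015,0,0,1]]'
python3 -c "
from h import *
for i in range(1): goto([.6437,-.0732,.095],-6.7)"
```

```text
clock: 9.35
eef_pos: [0.6428, -0.0733, 0.096]
tool_rot: [0.747, 0.665, 0.001, 0.001]
ft_force: [-2.4, 0.6, 5.4]
grip_width: 0.0393
t 9.35 pos [ 0.6428 -0.0733  0.096 ] tooly -6.7 tilt [ 2.4e-03 -3.0e-04 -1.0e+00] F [-2.41  0.56  5.44] w 0.0393 j [-0.114  0.609  0.211  1.17   0.     1.574]
shift [0.0002 0.0008 0.001 ] turn world 0.0 row -0.0
```

```bash
python3 -m inch '[[0,-0.001,0,0,1],[0,-0.001,0,0,1],[0,-0.001,0,0,1],[0,-0.001,0,0,1]]'
python3 -m inch '[[0,0,0,0,1]]'
python3 -m inch '[[0,0,0,0,1]]'
```

```text
clock: 9.85
eef_pos: [0.6426, -0.0733, 0.0963]
tool_rot: [0.747, 0.665, 0.001, 0.002]
ft_force: [-0.6, -0.9, 4.4]
grip_width: 0.0393
clock: 9.98
eef_pos: [0.6426, -0.0733, 0.0963]
tool_rot: [0.747, 0.665, 0.001, 0.002]
ft_force: [-0.7, 0.2, 4.4]
grip_width: 0.0393
clock: 10.1
eef_pos: [0.6426, -0.0733, 0.0962]
tool_rot: [0.747, 0.665, 0.001, 0.001]
ft_force: [0.3, -1.0, 6.2]
grip_width: 0.0391
```

```bash
python3 -m inch '[[0,0,0.001,0,1],[0,0,0.002,0,1],[0,0,0.003,0,1],[0,0,0.003,0,1],[0,0,0.003,0,1]]'
python3 -m inch '[[0,0,0.001,0,1],[0,0,0.002,0,1],[0,0,0.003,0,1],[0,0,0.003,0,1],[0,0,0.003,0,1]]'
```

```text
clock: 10.72
eef_pos: [0.6427, -0.0733, 0.0938]
tool_rot: [0.747, 0.665, 0.002, 0.002]
ft_force: [-1.0, -0.1, 6.4]
grip_width: 0.0395
clock: 11.35
eef_pos: [0.6428, -0.0733, 0.0914]
tool_rot: [0.747, 0.665, 0.002, 0.002]
ft_force: [-1.8, 0.8, 9.3]
grip_width: 0.0391
```

```bash
python3 -m inch '[[0,0,0.001,0,1],[0,0,0.002,0,1],[0,0,0.003,0,1],[0,0,0.003,0,1],[0,0,0.003,0,1]]'
python3 -m inch '[[0,0,0.001,0,1],[0,0,0.002,0,1],[0,0,0.002,0,1],[0,0,0.002,0,1]]'
```

```text
clock: 11.98
eef_pos: [0.6429, -0.0733, 0.0889]
tool_rot: [0.747, 0.665, 0.002, 0.002]
ft_force: [-2.3, -0.1, 12.0]
grip_width: 0.0393
clock: 12.48
eef_pos: [0.6429, -0.0733, 0.0872]
tool_rot: [0.747, 0.665, 0.002, 0.002]
ft_force: [-2.5, 0.1, 14.2]
grip_width: 0.0392
```

```bash
python3 -c "
from h import *
b=bot.camera('side')
cv2.imwrite('pics/o5.png',cv2.resize(b[205:255,325:375],None,fx=12,fy=12,interpolation=cv2.INTER_CUBIC)[:,:,::-1])"
```

```text
(no output)
```

View pics/o5.png

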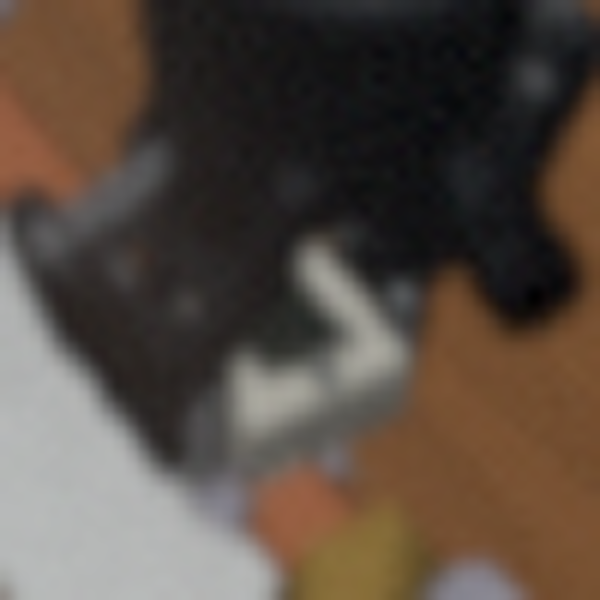

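```bash
python3 -m inch '[[0,-0.0015,0,0,1],[0,-0.0015,0,0,1],[0,-0.0015,0,0,1]]'
python3 -m inch '[[0,0,0.001,0,1],[0,0,0.001,0,1],[0,0,0.001,0,1]]'
python3 -m inch '[[0,0,0.001,0,1],[0,0,0.001,0,1],[0,0,0.001,0,1]]'
```

```text
clock: 12.9
eef_pos: [0.6426, -0.0733, 0.0876]
tool_rot: [0.747, 0.665, 0.003, 0.003]
ft_force: [-0.9, -0.5, 12.5]
grip_width: 0.0393
clock: 13.28
eef_pos: [0.6426, -0.0733, 0.0868]
tool_rot: [0.747, 0.665, 0.003, 0.003]
ft_force: [-1.0, -0.5, 13.0]
grip_width: 0.0392
clock: 13.65
eef_pos: [0.6427, -0.0733, 0.086]
tool_rot: [0.747, 0.665, 0.003, 0.003]
ft_force: [-2.0, 0.6, 13.2]
grip_width: 0.0394
```

```bash
python3 -m inch '[[0,0,0.001,0,1],[0,0,0.001,0,1],[0,0,0.001,0,1]]'
python3 -m inch '[[0,0,0.001,0,1],[0,0,0.001,0,1],[0,0,0.001,0,1]]'
```

```text
clock: 14.02
eef_pos: [0.6427, -0.0733, 0.0851]
tool_rot: [0.747, 0.665, 0.003, 0.003]
ft_force: [-1.4, 0.1, 14.6]
grip_width: 0.0391
clock: 14.4
eef_pos: [0.6427, -0.0733, 0.0841]
tool_rot: [0.747, 0.665, 0.003, 0.003]
ft_force: [-1.2, 0.0, 14.2]
grip_width: 0.039
```

```bash
python3 -m inch '[[0,0,0.001,0,1],[0,0,0.001,0,1],[0,0,0.001,0,1]]'
python3 -m inch '[[0,0,0,0,1]]'
```

```text
clock: 14.78
eef_pos: [0.6424, -0.0733, 0.082]
tool_rot: [0.747, 0.665, 0.003, 0.003]
ft_force: [1.0, -0.4, 2.9]
grip_width: 0.0392
clock: 14.9
eef_pos: [0.6425, -0.0733, 0.0805]
tool_rot: [0.747, 0.665, 0.002, 0.003]
ft_force: [4.6, -1.7, 5.3]
grip_width: 0.0394
```

```bash
python3 -c "
from h import *
b=bot.camera('side')
cv2.imwrite('pics/o6.png',cv2.resize(b[205:255,325:375],None,fx=12,fy=12,interpolation=cv2.INTER_CUBIC)[:,:,::-1])"
```

```text
(no output)
```

View pics/o6.png

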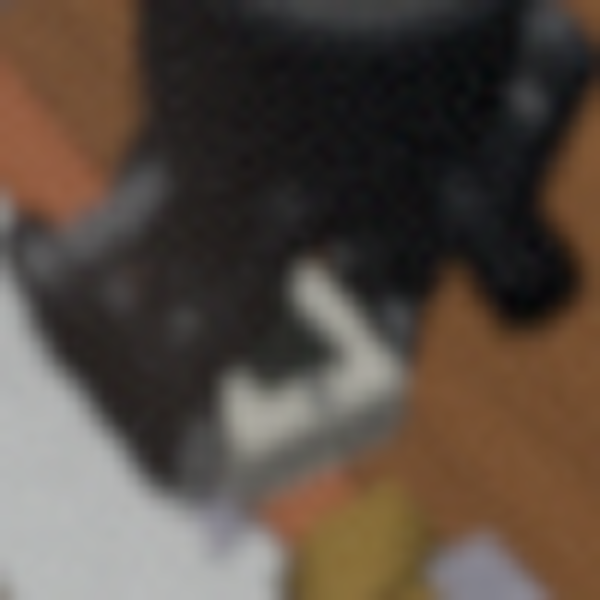

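The force fell from 14 N to 3–5 N and the pipe rose visibly to the box, so it has snapped. I'll relieve the load before sliding.

```bash
python3 -m inch '[[0,0.001,-0.002,0,1],[0,0.0025,-0.004,0,1],[0,0.0025,-0.006,0,1],[0,0.0025,-0.006,0,1],[0,0.0025,-0.006,0,1],[0,0.0025,-0.006,0,1]]'
python3 -c "
from h import *
goto([.6437,-.0732,.0863],-6.7)"
```

```text
clock: 15.7
eef_pos: [0.6424, -0.0733, 0.0848]
tool_rot: [0.747, 0.665, 0.0, 0.0]
ft_force: [5.0, -0.2, 0.4]
grip_width: 0.039
t 15.7 pos [ 0.6424 -0.0733  0.0848] tooly -6.7 tilt [ 7.e-04 -1.e-04 -1.e+00] F [ 5.01 -0.19  0.44] w 0.039 j [-0.114  0.618  0.196  1.148 -0.     1.574]
shift [ 0.0003  0.0013 -0.0015] turn world 0.0 row -0.0
```

```bash
python3 -m inch '[[0,0.001,0,0,1],[0,0.002,-0.0005,0,1],[0,0.002,-0.0005,0,1],[0,0.002,-0.0005,0,1]]'
python3 -m inch '[[-0.001,0,0,0,1],[-0.002,0,0,0,1],[-0.003,0,0,0,1],[-0.003,0,0,0,1]]'
```

```text
clock: 16.2
eef_pos: [0.6426, -0.0733, 0.085]
tool_rot: [0.747, 0.665, -0.001, -0.001]
ft_force: [0.5, 0.4, 0.3]
grip_width: 0.0392
clock: 16.7
eef_pos: [0.6424, -0.076, 0.0852]
tool_rot: [0.747, 0.665, -0.001, -0.001]
ft_force: [-3.3, 4.2, -0.4]
grip_width: 0.0391
```

```bash
python3 -m inch '[[-0.001,0,0,0,1],[-0.002,0,0,0,1],[-0.003,0,0,0,1],[-0.003,0,0,0,1]]'
python3 - <<'E'
from h import *
b=bot.camera('side')
cv2.imwrite('pics/o7.png',cv2.resize(b[205:255,325:375],None,fx=12,fy=12,interpolation=cv2.INTER_CUBIC)[:,:,::-1])
E
```

```text
clock: 17.2
eef_pos: [0.642, -0.0793, 0.0852]
tool_rot: [0.747, 0.665, -0.001, -0.001]
ft_force: [-4.0, 4.1, 0.4]
grip_width: 0.0399
```

View pics/o7.png

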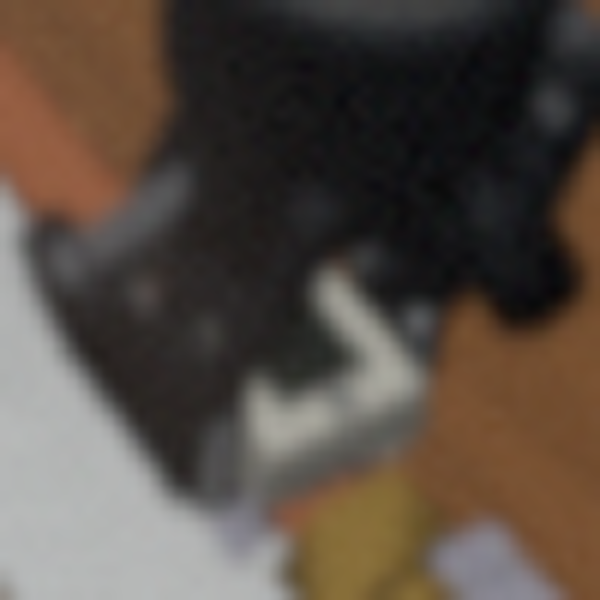

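```bash
python3 -m inch '[[-0.0005,-0.001,0,0,1],[-0.001,-0.0015,0,0,1],[-0.001,-0.0015,0,0,1]]'
python3 -m inch '[[-0.0005,0,0,0,1],[-0.001,0,0,0,1],[-0.001,0,0,0,1]]'
```

```text
clock: 17.62
eef_pos: [0.6418, -0.0803, 0.0859]
tool_rot: [0.747, 0.665, 0.0, 0.0]
ft_force: [-1.6, 2.6, -0.9]
grip_width: 0.0393
clock: 18.0
eef_pos: [0.6417, -0.0813, 0.0858]
tool_rot: [0.747, 0.665, 0.0, 0.0]
ft_force: [-0.3, 2.7, -0.5]
grip_width: 0.0393
```

```bash
python3 -m inch '[[-0.0005,0,0,0,1],[-0.001,0,0,0,1],[-0.001,0,0,0,1]]'
python3 -m inch '[[-0.0005,0,0,0,1],[-0.0007,0,0,0,1],[-0.0007,0,0,0,1]]'
```

```text
clock: 18.38
eef_pos: [0.6416, -0.0823, 0.0858]
tool_rot: [0.747, 0.665, 0.0, 0.0]
ft_force: [0.4, 2.5, 0.4]
grip_width: 0.0393
clock: 18.75
eef_pos: [0.6415, -0.083, 0.0858]
tool_rot: [0.747, 0.665, 0.0, 0.0]
ft_force: [1.0, 3.5, -0.4]
grip_width: 0.0395
```

```bash
python3 - <<'E'
from h import *
b=bot.camera('side')
cv2.imwrite('pics/o8.png',cv2.resize(b[205:255,325:375],None,fx=12,fy=12,interpolation=cv2.INTER_CUBIC)[:,:,::-1])
E
```

```text
(no output)
```

View pics/o8.png

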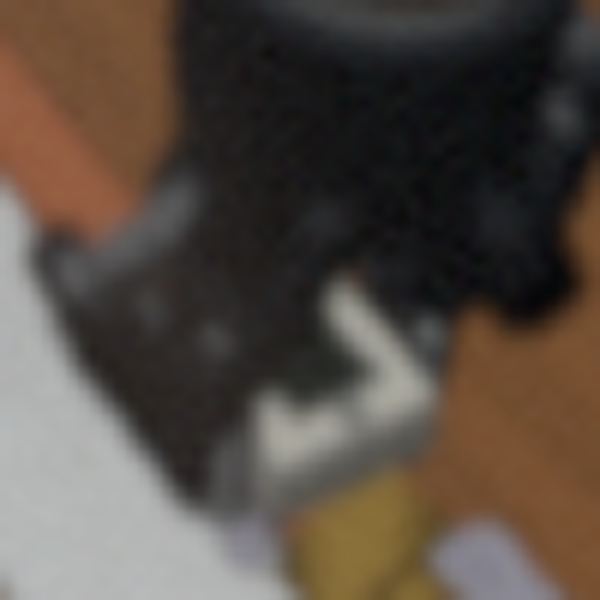

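```bash
python3 -m inch '[[-0.0004,0,0,0,1],[-0.0007,0,0,0,1],[-0.0007,0,0,0,1]]'
python3 -m inch '[[-0.0004,0,0,0,1],[-0.0007,0,0,0,1],[-0.0007,0,0,0,1]]'
```

```text
clock: 19.18
eef_pos: [0.6414, -0.0831, 0.0858]
tool_rot: [0.747, 0.665, 0.001, -0.0]
ft_force: [1.4, 5.1, -0.1]
grip_width: 0.0394
clock: 19.55
eef_pos: [0.6414, -0.0831, 0.0858]
tool_rot: [0.747, 0.665, 0.001, -0.0]
ft_force: [1.1, 6.3, 0.3]
grip_width: 0.0393
```

Contact: the TCP stopped at y=-0.0831 while the force rose from 3 to 6 N. I'll ease off the preload, then open.

```bash
python3 -m inch '[[0.0005,0,0,0,1],[0.001,0,0,0,1],[0.001,0,0,0,1]]'
python3 -m inch '[[0,0,0,0,0.7],[0,0,0,0,0.4],[0,0,0,0,0.2],[0,0,0,0,0.1],[0,0,0,0,0.1],[0,0,0,0,0.1]]'
```

```text
clock: 19.92
eef_pos: [0.6414, -0.0831, 0.0858]
tool_rot: [0.747, 0.665, 0.0, 0.0]
ft_force: [1.3, 4.7, -0.5]
grip_width: 0.0393
clock: 20.68
eef_pos: [0.6411, -0.0835, 0.0857]
tool_rot: [0.747, 0.665, -0.0, 0.0]
ft_force: [0.2, -0.1, -0.7]
grip_width: 0.0767
```

```bash
python3 - <<'E'
from h import *
b=bot.camera('side')
cv2.imwrite('pics/o9.png',cv2.resize(b[195:255,315:375],None,fx=10,fy=10,interpolation=cv2.INTER_CUBIC)[:,:,::-1])
goto([.6437,-.0732,.0863],-6.7)
E
```

```text
t 20.725 pos [ 0.6411 -0.0834  0.0857] tooly -6.7 tilt [-1.e-04 -2.e-04 -1.e+00] F [ 1.05 -0.17  0.31] w 0.0768 j [-0.129  0.618  0.198  1.151 -0.     1.559]
shift [ 0.0104  0.0014 -0.0006] turn world 0.0 row -0.0
```

View pics/o9.png

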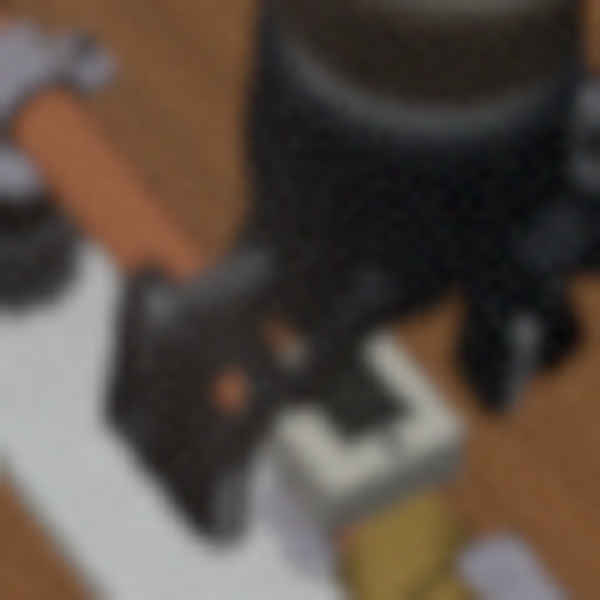

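```bash
python3 -m inch '[[0,0,-0.02,0,0],[0,0,-0.06,0,0],[0,0,-0.11,0,0],[0,0,-0.16,0,0],[0,0,-0.18,0,0],[0.2,-0.2,-0.18,0,0],[0.2,-0.2,-0.18,0,0],[0.2,-0.2,-0.18,0,0],[0.2,-0.2,-0.18,0,0],[0.2,-0.2,-0.18,0,0]]'
python3 - <<'E'
from h import *
a=bot.camera('top');b=bot.camera('side')
cv2.imwrite('pics/f1.png',np.hstack([cv2.resize(a[155:215,330:405],(400,320),interpolation=2),cv2.resize(b[195:255,315:390],(400,320),interpolation=2)])[:,:,::-1])
cv2.imwrite('pics/f2.png',b[:,:,::-1]);cv2.imwrite('pics/f3.png',a[:,:,::-1])
goto([.5,0,.2],0)
E
```

```text
clock: 21.98
eef_pos: [0.4638, 0.1405, 0.2662]
tool_rot: [0.746, 0.666, 0.0, -0.0]
ft_force: [0.8, -0.5, -0.2]
grip_width: 0.0856
t 22.075 pos [0.4638 0.1409 0.2664] tooly -6.42 tilt [ 3.e-04  7.e-04 -1.e+00] F [-0.3   0.6   0.52] w 0.0859 j [2.950e-01 1.970e-01 4.100e-02 1.414e+00 1.000e-03 1.977e+00]
shift [-0.136   0.0517  0.0663] turn world 6.42 row -0.0535
```

View pics/f1.png

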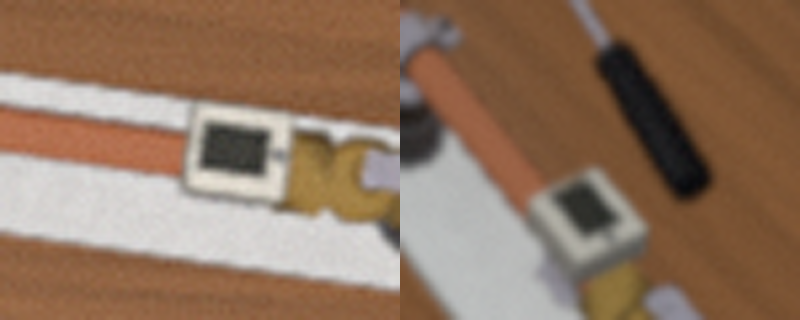

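View pics/f3.png

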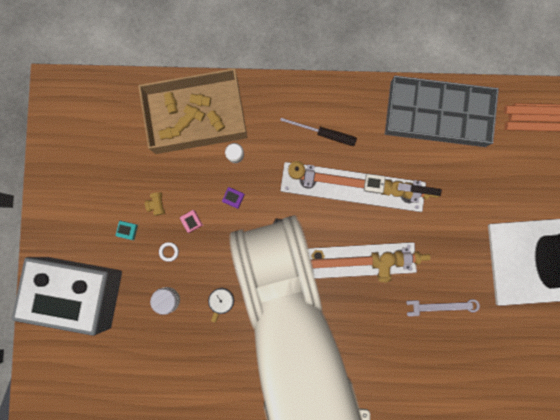

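```bash
python3 - <<'E'
from h import *
I=cv2.imread('pics/f3.png'); x0,y0,x1,y1=360,170,386,198;k=8
c=cv2.resize(I[y0:y1,x0:x1],None,fx=k,fy=k,interpolation=cv2.INTER_CUBIC).astype(int)
F=I.astype(np.float32)
d=np.array([np.cos(np.radians(83.3)),np.sin(np.radians(83.3)),0]);nrm=np.array([d[1],-d[0],0]);c0=np.array([.6492,-.0265,.1205])
u=np.arange(-.09,-.03,.001)
acc=0
for n in np.arange(-.014,.0141,.004):
    px=np.array([proj('top',c0+t*d+n*nrm) for t in u],np.float32)
    acc=acc+cv2.remap(F,px[:,0].reshape(1,-1),px[:,1].reshape(1,-1),cv2.INTER_CUBIC)[0][:,0]
acc/=8; print([f'{t*1000:.0f}:{int(v)}' for t,v in zip(u,acc)])
E
```

```text
['-90:73', '-89:74', '-88:75', '-87:77', '-86:77', '-85:78', '-84:79', '-83:78', '-82:80', '-81:85', '-80:98', '-79:117', '-78:137', '-77:159', '-76:177', '-75:188', '-74:192', '-73:191', '-72:189', '-71:183', '-70:172', '-69:156', '-68:136', '-67:120', '-66:110', '-65:104', '-64:103', '-63:104', '-62:106', '-61:108', '-60:108', '-59:108', '-58:108', '-57:108', '-56:107', '-55:106', '-54:106', '-53:107', '-52:108', '-51:108', '-50:106', '-49:106', '-48:106', '-47:106', '-46:107', '-45:107', '-44:107', '-43:108', '-42:116', '-41:130', '-40:149', '-39:167', '-38:179', '-37:183', '-36:175', '-35:160', '-34:142', '-33:127', '-32:121', '-31:121']
```

```bash
python3 -c "
from h import *
print(bot.job_done())"
```

```text
the job is handed in; nothing more can be done
None
```

The pale grey logger is clipped on the flow line's pipe, display up, with the end of its box against the valve nut. I handed the job in at about 22 s of the 62 s allowed; no verdict was reported.

- **Snap:** Pushing force peaked at about 14.5 N, then dropped to 3–5 N, and the pipe rose back to the box. At that moment the clip's bore came out on the pipe axis to within about 1 mm. I kept the pipe above its stops by limiting the push, and the estimated lowest point was about 15 mm down.
- **Slide to the nut:** It slid against a steady 2.5–4 N. It then stopped dead while the force rose to about 6 N, which puts only about 3–4 N on the nut. I eased off the push and opened the gripper; forces were near zero.
- **Final pictures:** In the top view the box is square on the pipe and against the nut. The bystanders and coloured look-alikes that can be seen have not moved, but the arm hid part of the return line in that view. The gripper is clear of everything.
- **Checks that disagreed:** The pictures alone put the nut's face anywhere from 1 mm inside to 2.5 mm beyond the box end. The side view also shows a sliver of copper at the joint, most likely pipe seen below the box edge. I relied on the felt stop to judge that it is touching.

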